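Rack a painted panel to dry

ROBOT

A 6-joint arm with a two-finger parallel gripper is mounted at the origin on the work surface. World frame = base frame: x ahead of the robot, y to its left, z up, the work surface at z = 0. Lengths are in m, angles in rad, forces in N, time in s.
With the tool pointing down it reaches from about 0.35 to 1 m from the base axis. Payload 7.1 kg.
Tool frame: the origin (TCP) lies at the very end of the fingers, on their centre line; the grasp point (between the pads) lies 19 mm behind it (manip.tcp_to_grasp is the distance from the TCP to the grasp point, in m); z points along the fingers, y is the line along which they close (so a half turn about z gives the same grasp; the last joint's range is limited). The gripper opens to 85 mm and grips with 20 to 120 N. Pads are 22 mm wide; open, the fingers measure 114 mm over their backs; the gripper's body (76 mm by 85 mm) begins 54 mm behind the grasp point. The pads swing forward as they close: fully open they stand 13 mm farther back than shut.
Start: joints at [-1.23, 0.423, 1.63, -0, 1.089, -0.019], TCP at [0.22, -0.585, 0.231] pointing down, gripper open.
Joint ranges: [-3, 3], [-0.9, 2.11], [0.09, 2.58], [-1.31, 4.45], [0.11, 2.69], [-2.54, 2.54]. Speed limits (rad/s): [2.39, 2.39, 3.01, 3.14, 3.14, 3.14].

INTERFACE

Orientations are given as a 3x3 rotation matrix whose columns are the frame's x, y, z axes.
In Python, from station import manip gives the robot as it stands.
- The arm moves only by the tool arm_command, never from a script. Its argument "deltas" is a list of rows, each a list of 3 entries, a list of its own where there are three numbers: the opening, from 0 (shut) to 1 (fully open), then the shift along the world's x, y, z scaled (see below), then the turn about the world's z scaled (see below). In form: [[fingers, [tx, ty, tz], spin], ...]. A call has 1 to 20 rows; each row is the pose to reach, as a shift and turn from the pose commanded when the call began; what a row does not reach only later rows make up. The controller multiplies each number of a shift by 500 mm and each number of a turn by 1.5 rad. A row lasts 1/8 s, in which the tool goes at most 62.5 mm and 10.7 degrees, less where a joint would pass 70% of its speed; a pose out of reach is approached as far as the arm can. A call with a number of a shift or a turn outside -1 to 1 is refused whole. A call with a gripper value outside its range is refused whole. The fingers move at their own pace and stop on an object; the grip force is fixed at half the most. Time passes only in rows, so rows that repeat a pose let the fingers close. It gives the time, the measured TCP pose, the force, the opening and the grip force at its end, in the units of the state.
- manip.get_state(): the state, without advancing time (a new reading comes with each control period).
- manip.read_camera(name): name is "side" or "top" or "wrist"; returns (picture, depth): 384x512x3 uint8, red, green, blue; 384x512 float32, m along the optical axis (not along the pixel's ray), 0 where there is no reading.
- manip.get_calibration(name): a dict with "intrinsics" (3x3 intrinsics, pixels), "R" (3x3) and "t" (3): a world point X has camera coordinates R X + t. Camera axes: x right, y down, z forward; pixel columns grow to the right and rows downward; lengths in m; the calibration is good to about 2 mm. A picture is of the moment at which its call begins: read the wrist's pose just before it. get_calibration takes no time and is no camera call; for the wrist camera it gives the pose at the moment of the call.
- manip.sign_off(): hands the job in; it is judged then, once.
The state is a dict: "t": time; "q": joint angles; "qvel": joint speeds; "joint_efforts": joint torques, N m; "tcp_pos": TCP position; "orientation": TCP orientation; "wrist_force": force on the tool from outside, world axes, zero at the start; "torque": the same for the moment, N m; "finger_gap": opening from 0.0 (shut) to 1.0 (fully open); "gripper_force": force on a finger pad.
Only numpy, scipy, OpenCV 4.12 (cv2) and the standard library are available. Lean on these libraries where they do the work, as an engineer would, in place of code of your own. Each camera call takes 0.05 s, during which the arm holds its last target. There are 200 camera calls.

TASK

First turn the red catch on the sloping drying rack until its nose points at the white mark, clear of the slot. Then lift the painted panel out of its stand and slide it foot first into the rack's empty slot until it sits fully home; do not drop it, and leave the jar, the wax tin and the brush where they are.

Things in the scene. Friction and masses are not known exactly. Their poses are not given: they have to be found in the camera images.
- rack: Fixed plywood drying rack, about 190 mm deep, 215 mm wide, 70 mm high at its front edge and 160 mm at its rear edge. Origin on the table under the slot mouth; x points from the low front edge to the high rear edge, y to the left (seen from the front), z up.
- bed: The rack's sloping plywood top board (part of the rack), tipped 30 degrees about the rack's y axis to face the low front. Origin on its surface at the centre of the slot mouth, 115 mm above the table; x uphill along the slot, y across to the left, z out of the board. Spans x +-95, y -113 to +100 mm. A second panel like the loose one, fixed, stands at y = -85 mm, sticking out 80 mm.
- slot_floor (a point): Centre of the empty slot's floor, 70 mm below the slot mouth along the bed's -z; axes as the bed's. The slot is 15 mm wide (bed y) and 125 mm long (bed x), closed at both ends, its mouth chamfered 5 mm all round.
- mark (a point): Centre of the white mark, a 12 mm dot with a black rim on the bed, 83 mm uphill of the catch's pivot.
- catch (a joint): Angle of the red catch (rad) about the bed's z axis at bed x 0, y +55 mm; slight friction, stays where left. 0: nose points uphill (bed +x) at the white mark. Positive: clockwise seen from out of the bed, which swings the nose over the slot (1.57: straight across). Range -0.7 to 2.0, no stop at the mark; starts at 1.0 to 1.5.
- catch_grip (a point): Point on the catch's pivot axis 34 mm above the bed, where to grip its upright red wing: 46 mm long along the nose, 12 mm thick, 10 to 46 mm above the bed. The nose is a red bar 12 mm wide reaching 70 mm from the pivot, 2 to 10 mm above the bed. Axes turn with the catch: x along the nose, z as the bed's.
- stand: Fixed dark wooden stand, 150 x 75 mm, 40 mm high, with a groove along its x axis, 15 mm wide and 25 mm deep (groove floor 15 mm above the table), open at both ends. Origin under its centre.
- panel: Loose painted wooden panel, 120 mm wide (x), 12 mm thick (y), 150 mm tall (z), about 0.15 kg, colour stripes on both faces. Origin at the centre of its lower edge (foot). It starts upright in the stand's groove, its upper 125 mm free above the stand. Fully home in the rack it sticks out 80 mm from the bed.
- jar: Bystander: lidded glass jar, 68 mm diameter, 90 mm high, origin under its centre.
- wax_tin: Bystander: dark steel tin, 110 x 80 x 50 mm, origin under its centre.
- brush: Bystander: brush about 190 mm long lying on the table.

How it is judged:
By the outcome, as a careful person would: the job done as asked, in the order asked, and still so for the second after the job is handed in, with the robot touching nothing.
It also fails if it takes over 61 s, if anything falls off the work surface, if the arm or the gripper's body presses on something with over 40 N, if the wrist force passes 120 N, or if a joint passes its speed limit or range.

## Working session

There is one attempt and no reset: what is moved stays moved. The work goes in short steps, Python scripts to look and compute and a tool call to move; the robot and the scene stay as the last step left them, time stands still between calls to the robot, and variables do not carry over. Pictures are saved under pics/ and viewed, at most 10 in all, crops included, and the job is handed in when it is done.

Besides the shell and the picture viewer there is one more tool, called after "Request:" as a command line: name --argument value ..., lists and objects as JSON in quotes. arm_command: Moves the arm, as the interface text tells. Its arguments: {"type":"object","properties":{"deltas":{"type":"array","items":{"type":"array"}}},"required":["deltas"]}

```bash
mkdir -p pics; cat > h.py <<'E'
import numpy as np, cv2
from station import manip
def grab(n):
    im,d=manip.read_camera(n); c=manip.get_calibration(n)
    return im,d,np.array(c["intrinsics"]),np.array(c["R"]),np.array(c["t"])
def cloud(d,K,R,t):
    v,u=np.mgrid[:d.shape[0],:d.shape[1]]
    P=np.stack([(u-K[0,2])/K[0,0]*d,(v-K[1,2])/K[1,1]*d,d],-1)
    W=(P-t)@R; W[d<=0]=np.nan
    return W
E
python3 - <<'E'
from h import *
for n in("side","top"):
    im,d,K,R,t=grab(n); np.savez(f"{n}.npz",im=im,d=d,K=K,R=R,t=t)
    cv2.imwrite(f"pics/{n}0.png",im[...,::-1]); print(n,K[0,0],(-R.T@t).round(3),R[2].round(2))
print(manip.get_state()["orientation"], manip.tcp_to_grasp)
E
```

```text
side 356.22028423334 [ 0.339 -0.508  0.559] [ 0.33  0.75 -0.58]
top 408.3310116197648 [0.537 0.074 0.948] [ 0.06 -0.01 -1.  ]
[[ 9.35982790e-01  3.52045484e-01 -4.39975394e-04]
 [ 3.52045754e-01 -9.35981841e-01  1.33440984e-03]
 [ 5.79639781e-05 -1.40387611e-03 -9.99999013e-01]] 0.0187
```

View pics/side0.png

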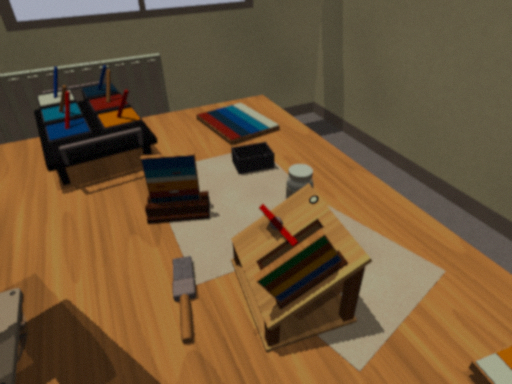

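View pics/top0.png

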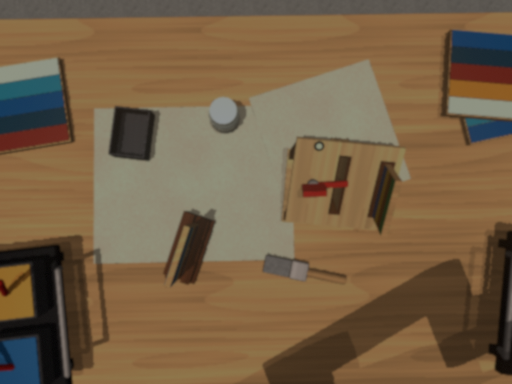

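Both views show the same layout. In the top view the catch is at about (320,188), the mark at (319,146), the slot at (340,185) and the panel in its stand at (190,247). In the side view the catch is at (278,224) and the panel at (172,185).

```bash
cat > m.py <<'E'
from h import *
z=np.load("top.npz"); im,d,K,R,t=[z[k] for k in("im","d","K","R","t")]
W=cloud(d,K,R,t); print("axes u,v in world",R[0].round(2),R[1].round(2))
hsv=cv2.cvtColor(im,cv2.COLOR_RGB2HSV); 
# bed plane: ransac-lite over rack ROI
roi=np.zeros(d.shape,bool); roi[130:235,282:408]=1
P=W[roi]; P=P[np.isfinite(P).all(1)&(P[:,2]>.065)]
rng=np.random.default_rng(0); best=0
for _ in range(500):
    a=P[rng.choice(len(P),3,0)]; n=np.cross(a[1]-a[0],a[2]-a[0]); n/=np.linalg.norm(n)+1e-12
    if n[2]<0:n=-n
    if abs(n[2]-.866)>.06: continue
    k=abs((P-a[0])@n)<.003
    if k.sum()>best: best=k.sum(); I=k
c=P[I].mean(0); n=np.linalg.svd(P[I]-c,full_matrices=False)[2][2]; n*=np.sign(n[2])
print("bed n",n.round(3),"tilt",np.degrees(np.arccos(n[2])),best)
bz=n; by=np.cross([0,0,1],n); by/=np.linalg.norm(by); bx=np.cross(by,bz)
by=np.cross(bz,bx); print("bx",bx.round(3),"by",by.round(3),"yaw",np.degrees(np.arctan2(bx[1],bx[0])))
on=(abs((W-c)@n)<.004)&roi
q=np.stack([(W[on]-c)@bx,(W[on]-c)@by],1).astype(np.float32)
rr=cv2.minAreaRect(q*1000); print("bed rect",rr)
cen=c.copy()
# rays onto the plane
def ray(u,v,off=0.):
    D=R.T@np.array([(u-K[0,2])/K[0,0],(v-K[1,2])/K[1,1],1]); C=-R.T@t
    return C+D*(((c+off*n-C)@n)/(D@n))
red=(hsv[...,1]>150)&((hsv[...,0]<8)|(hsv[...,0]>172))&(hsv[...,2]>70)&roi
ys,xs=np.nonzero(red); print("red",len(xs),cv2.minAreaRect(np.stack([xs,ys],1).astype(np.float32)))
np.savez("bed.npz",c=c,n=n,bx=bx,by=by)
import sys
crop=im[125:240,275:415]; cv2.imwrite("pics/crop1.png",cv2.resize(crop,None,fx=5,fy=5,interpolation=2)[...,::-1])
E
cat > p.py <<'E'
from h import *
# panel in stand
for nm in("top","side"):
    z=np.load(nm+".npz"); W=cloud(z["d"],z["K"],z["R"],z["t"])
    k=(W[...,2]>.05)&(W[...,2]<.2)
    if nm=="top": k[:200]=0;k[295:]=0;k[:,:155]=0;k[:,225:]=0
    else: k[:150]=0;k[225:]=0;k[:,:135]=0;k[:,215:]=0
    P=W[k]; print(nm,len(P),"z pct",np.percentile(P[:,2],[1,50,90,95,99]).round(4))
    h=P[P[:,2]>(.155 if nm=="top" else .06)]
    r=cv2.minAreaRect((h[:,:2]*1000).astype(np.float32)); print(r, cv2.boxPoints(r).round(0).tolist())
    e=np.linalg.svd(h[:,:2]-h[:,:2].mean(0),full_matrices=False)[2][0]; print("dir",e,np.degrees(np.arctan2(e[1],e[0])))
    k=(W[...,2]>.034)&(W[...,2]<.046)
    if nm=="top": k[:200]=0;k[295:]=0;k[:,:155]=0;k[:,225:]=0
    else: k[:180]=0;k[225:]=0;k[:,:135]=0;k[:,215:]=0
    h=W[k]; print("stand",cv2.minAreaRect((h[:,:2]*1000).astype(np.float32)))
E
python3 m.py; python3 p.py
```

```text
axes u,v in world [-0.02 -1.    0.01] [-1.    0.02 -0.06]
bed n [-0.498  0.057  0.866] tilt 30.057282578246223 6477
bx [-0.86   0.098 -0.501] by [-0.113 -0.994 -0.   ] yaw 173.51752211100282
bed rect ((9.029197692871094, 11.037200927734375), (192.35256958007812, 213.81747436523438), 0.026294466108083725)
red 413 ((324.993896484375, 188.4451141357422), (13.03092098236084, 45.166500091552734), 83.6598129272461)
top 818 z pct [0.0518 0.1621 0.1658 0.1663 0.1673]
((450.4341735839844, 210.90841674804688), (13.023723602294922, 119.76615142822266), 70.97920227050781) [[392.0, 224.0], [505.0, 185.0], [509.0, 198.0], [396.0, 237.0]]
dir [-0.94472146  0.32787402] 160.86021232058
stand ((453.965087890625, 209.75790405273438), (55.14646530151367, 149.9091796875), 70.88152313232422)
side 2333 z pct [0.0513 0.1139 0.1596 0.1638 0.1652]
((448.6060485839844, 206.9847412109375), (16.464876174926758, 120.15624237060547), 70.50926208496094) [[389.0, 219.0], [502.0, 179.0], [508.0, 195.0], [395.0, 235.0]]
dir [-0.94611014  0.32384504] 161.10438351006303
stand ((452.68707275390625, 206.1777801513672), (57.3444709777832, 149.8073272705078), 70.42645263671875)
```

View pics/crop1.png

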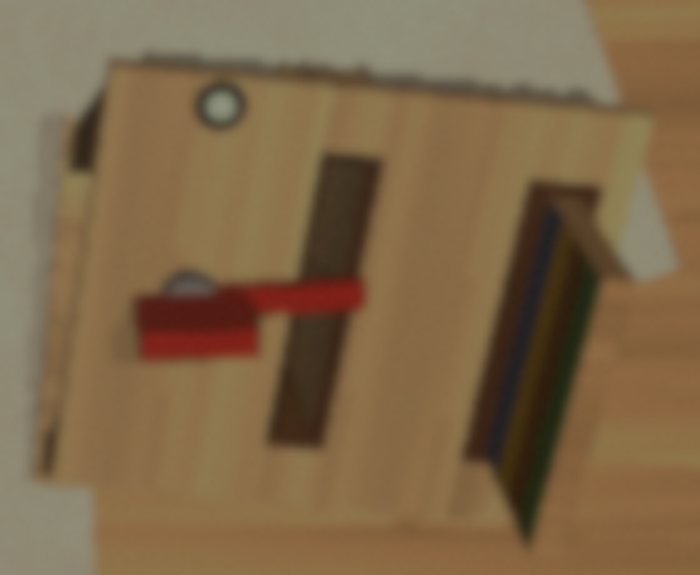

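The crop shows the slot corners at about (322,152), (382,157), (322,447) and (268,443). The mark is at (220,105), and the nose tip at (363,293) lies across the slot.

```bash
cat > b.py <<'E'
from h import *
z=np.load("top.npz"); K,R,t=z["K"],z["R"],z["t"]; b=np.load("bed.npz")
n,bx,by=b["n"],-b["bx"],-b["by"]
O=b["c"]-.00903*bx-(.01104-.0065)*by
print("O",O.round(4),"should be z .115")
def ray(u,v,off=0.,K=K,R=R,t=t):
    D=R.T@np.array([(u-K[0,2])/K[0,0],(v-K[1,2])/K[1,1],1]); C=-R.T@t
    X=C+D*(((O+off*n-C)@n)/(D@n)); return X,(np.array([(X-O)@bx,(X-O)@by])*1000).round(1)
if __name__=="__main__":
    px=lambda x,y:((x+.5)/5+275-.5,(y+.5)/5+125-.5)
    S=[ray(*px(*p))[1] for p in[(322,152),(382,157),(322,447),(268,443)]]; print("slot",S,np.mean(S,0))
    print("mark",ray(*px(220,105))[1],"expect 83 55")
    for p in[(363,282),(363,305)]: print("nose tip",ray(*px(*p),.010)[1])
    for p in[(138,298),(250,290),(140,360),(257,355)]: print("wing",ray(*px(*p),.046)[1], ray(*px(*p),.010)[1])
    P=O+.055*by+.034*n; print("catch grip",P.round(4),"slot floor",(O-.07*n).round(4),"bx",bx.round(3),"by",by.round(3),"n",n.round(3))
    im=z["im"]
    # mark centroid
    hs=cv2.cvtColor(im,cv2.COLOR_RGB2GRAY); s=hs[140:153,312:327].astype(float)
    zs=np.load("side.npz"); 
    for u,v in[(314,199)]: print("side mark",ray(u,v,0,zs["K"],zs["R"],zs["t"])[1])
E
python3 b.py
```

```text
O [ 0.5805 -0.1137  0.1146] should be z .115
slot [array([68.1, 11.6]), array([ 68.3, -12.2]), array([-65. , -12.6]), array([-65.5,  10.3])] [ 1.475 -0.725]
mark [83.6 54.6] expect 83 55
nose tip [ 18.1 -12.5]
nose tip [  7.9 -14.4]
wing [19.  81.1] [ 1.6 76. ]
wing [26.9 39. ] [ 9.8 31.8]
wing [-7.7 76.5] [-26.5  71.2]
wing [-0.7 31.7] [-19.2  24. ]
catch grip [ 0.5698 -0.0571  0.144 ] slot floor [ 0.6154 -0.1177  0.054 ] bx [ 0.86  -0.098  0.501] by [0.113 0.994 0.   ] n [-0.498  0.057  0.866]
side mark [84.1 55. ]
```

Request:
arm_command --deltas '[[0.55,[0,0,0.1],0],[0.55,[0.7,1,0.1],0.842],[0.55,[0.7,1,0.1],0.842],[0.55,[0.7,1,0.1],0.842],[0.55,[0.7,1,0.1],0.842],[0.55,[0.7,1,0.1],0.842],[0.55,[0.7,1,0.1],0.842],[0.55,[0.7,1,0.1],0.842],[0.55,[0.7,1,0.1],0.842],[0.55,[0.7,1,0.1],0.842],[0.55,[0.7,1,0.1],0.842],[0.55,[0.7,1,0.1],0.842],[0.55,[0.7,1,0.1],0.842],[0.55,[0.7,1,0.1],0.842]]'

```text
t: 1.85
tcp_pos: [0.5694, -0.0859, 0.2812]
orientation: [[-0.051, 0.999, -0.001], [0.999, 0.051, -0.0], [-0.0, -0.001, -1.0]]
wrist_force: [-0.6, -0.0, -0.8]
finger_gap: 0.548
gripper_force: 0.0
```

Request:
arm_command --deltas '[[0.55,[0,0.058,0],0],[0.55,[0.001,0.058,-0.1],0],[0.55,[0.001,0.058,-0.18],0],[0.55,[0.001,0.058,-0.24],0],[0.55,[0.001,0.058,-0.27],0],[0.55,[0.001,0.058,-0.298],0],[0.55,[0.001,0.058,-0.298],0]]'

```text
t: 2.72
tcp_pos: [0.5703, -0.0563, 0.132]
orientation: [[-0.051, 0.999, -0.001], [0.999, 0.051, 0.0], [0.0, -0.001, -1.0]]
wrist_force: [-0.3, -0.5, 0.3]
finger_gap: 0.548
gripper_force: 0.0
```

```bash
python3 - <<'E'
from h import *
a=grab("side")[0][130:330,200:400]
b=grab("wrist")[0]
cv2.imwrite("pics/c2.png",np.hstack([cv2.resize(a,(384,384),interpolation=2),cv2.resize(b,(384,288)) if 0 else b[:, 64:448]])[...,::-1])
E
```

```text
(no output)
```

View pics/c2.png

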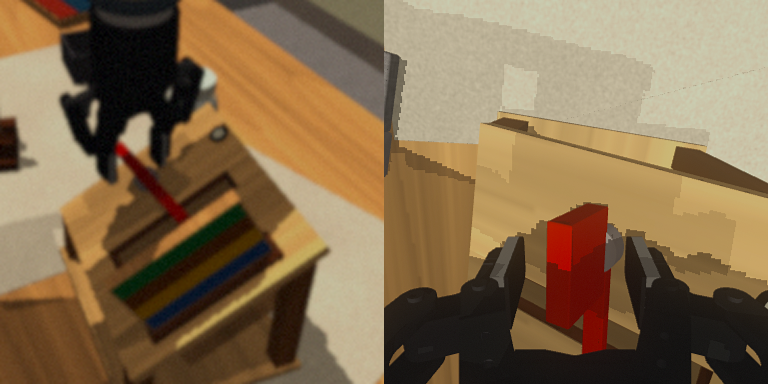

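The side crop shows the fingers straddling the catch at about (140,150). The wrist view shows the wing between the pads, x 547–608, with free space on both sides.

Request:
arm_command --deltas '[[0.3,[0,0,0],0],[0.2,[0,0,0],0],[0.1,[0,0,0],0],[0.0,[0,0,0],0],[0.0,[0,0,0],0.06],[0.0,[0,0,0],0.12]]'

```text
t: 3.58
tcp_pos: [0.57, -0.0557, 0.1342]
orientation: [[-0.233, 0.973, -0.0], [0.973, 0.233, 0.0], [0.0, -0.0, -1.0]]
wrist_force: [-11.5, 0.0, 16.3]
finger_gap: 0.226
gripper_force: 58.1
```

Request:
arm_command --deltas '[[0.0,[0,0,0],0.08],[0.0,[0,0,0],0.16],[0.0,[0,0,0],0.24],[0.0,[0,0,0],0.32],[0.0,[0,0,0],0.4],[0.0,[0,0,0],0.48],[0.0,[0,0,0],0.56],[0.0,[0,0,0],0.64],[0.0,[0,0,0],0.72],[0.0,[0,0,0],0.79],[0.0,[0,0,0],0.817],[0.0,[0,0,0],0.817],[0.0,[0,0,0],0.817]]'

```text
t: 5.2
tcp_pos: [0.5681, -0.0569, 0.1335]
orientation: [[-0.994, 0.112, -0.004], [0.112, 0.994, -0.001], [0.004, -0.002, -1.0]]
wrist_force: [-13.8, -5.2, 15.6]
finger_gap: 0.129
gripper_force: 60.2
```

```bash
python3 - <<'E'
from h import *
s=manip.get_state(); o=s["orientation"]; print(np.degrees(np.arctan2(o[1][1],o[0][1])),s["finger_gap"])
a=grab("side")[0][130:330,200:400]
cv2.imwrite("pics/c3.png",cv2.resize(a,(400,400),interpolation=2)[...,::-1])
E
```

```text
83.54214850809426 0.12878624249251958
```

View pics/c3.png

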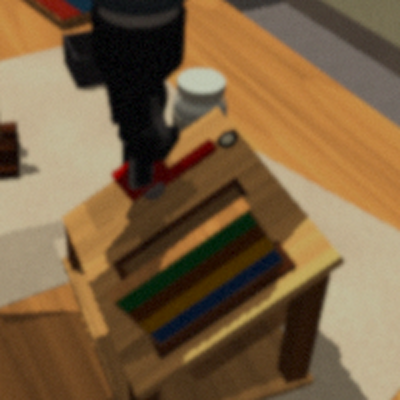

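The side crop shows the red nose pointing at the mark ring, at about (228,138), with the slot clear. Next I release the catch and go over the panel.

Request:
arm_command --deltas '[[0.4,[0,0,0],0],[0.5,[0,0,0],0],[0.5,[0,0,0],0],[0.5,[0,0,0.06],0],[0.5,[0,0,0.16],0],[0.5,[0,0,0.24],0],[0.5,[-0.24,0.534,0.24],-0.1455],[0.5,[-0.24,0.534,0.24],-0.1455],[0.5,[-0.24,0.534,0.24],-0.1455],[0.5,[-0.24,0.534,0.24],-0.1455],[0.5,[-0.24,0.534,0.24],-0.1455],[0.5,[-0.24,0.534,0.24],-0.1455],[0.5,[-0.24,0.534,0.24],-0.1455],[0.5,[-0.24,0.534,0.24],-0.1455]]'

```text
t: 7.0
tcp_pos: [0.451, 0.2102, 0.2523]
orientation: [[-0.945, 0.327, 0.0], [0.327, 0.945, -0.0], [-0.0, -0.0, -1.0]]
wrist_force: [0.2, 0.1, -0.2]
finger_gap: 0.505
gripper_force: 0.0
```

```bash
python3 - <<'E'
from b import *
for i in range(1):
    im,d,K,R,t=grab("top")
    hsv=cv2.cvtColor(im,cv2.COLOR_RGB2HSV)
    red=((hsv[...,1]>140)&((hsv[...,0]<8)|(hsv[...,0]>172))&(hsv[...,2]>60)); m=np.zeros_like(red); m[135:215,290:360]=1; red&=m
    W=cloud(d,K,R,t)[red]; r=np.stack([(W-O)@bx,(W-O)@by,(W-O)@n],1)*1000
    nose=r[(r[:,2]<16)&(r[:,0]>25)]; print(len(nose),"nose dist max",nose[:,0].max().round(1))
    p=np.polyfit(nose[:,0],nose[:,1],1); print("slope",p,"mid y",nose[:,1].mean())
    W=cloud(d,K,R,t)
    for nm,(u,v) in dict(jar=(224,113)).items(): print(nm,W[v,u])
    s=manip.get_state(); o=s["orientation"]; print(s["tcp_pos"],np.degrees(np.arctan2(o[1][1],o[0][1])))
im,d,K,R,t=grab("wrist"); cv2.imwrite("pics/w4.png",im[...,::-1])
E
```

```text
O [ 0.5805 -0.1137  0.1146] should be z .115
111 nose dist max 70.2
slope [-6.25443898e-03  5.51431736e+01] mid y 54.84237102997018
jar [0.74246991 0.11986452 0.08937146]
[0.45105543 0.21014325 0.25227969] 70.91252812859693
```

View pics/w4.png

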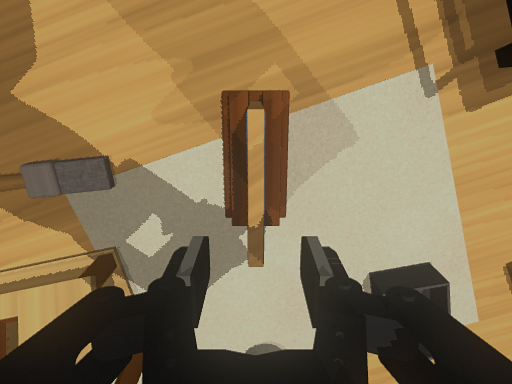

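The wrist view shows the panel's top edge at column 256, centred between the pads at about 208 and 302. The catch measures about 0 rad.

Request:
arm_command --deltas '[[0.5,[-0.001,0.001,-0.1],0],[0.5,[-0.001,0.001,-0.18],0],[0.5,[-0.001,0.001,-0.22],0],[0.5,[-0.001,0.001,-0.244],0],[0.5,[-0.001,0.001,-0.244],0],[0.3,[-0.001,0.001,-0.244],0],[0.1,[-0.001,0.001,-0.244],0],[0.0,[-0.001,0.001,-0.244],0],[0.0,[-0.001,0.001,-0.244],0],[0.0,[-0.001,0.001,-0.244],0],[0.0,[-0.001,0.001,-0.22],0],[0.0,[-0.001,0.001,-0.18],0],[0.0,[-0.001,0.001,-0.14],0]]'

```text
t: 8.72
tcp_pos: [0.4498, 0.2115, 0.1833]
orientation: [[-0.946, 0.325, -0.0], [0.325, 0.946, -0.0], [0.0, -0.0, -1.0]]
wrist_force: [0.5, -0.2, -1.2]
finger_gap: 0.133
gripper_force: 58.4
```

Request:
arm_command --deltas '[[0.0,[0,0,0.04],0],[0.0,[0.271,-0.14,0.04],0],[0.0,[0.271,-0.14,0.04],0],[0.0,[0.271,-0.14,0.04],0],[0.0,[0.271,-0.14,0.04],0],[0.0,[0.271,-0.14,-0.02],0],[0.0,[0.271,-0.14,-0.086],0],[0.0,[0.271,-0.14,-0.086],0]]'

```text
t: 9.72
tcp_pos: [0.5825, 0.1417, 0.1374]
orientation: [[-0.946, 0.325, -0.006], [0.325, 0.946, -0.001], [0.005, -0.003, -1.0]]
wrist_force: [-0.6, 0.4, -1.3]
finger_gap: 0.131
gripper_force: 58.5
```

Request:
arm_command --deltas '[[0.0,[-0.019,0.0065,0],0],[0.0,[-0.038,0.013,0],0],[0.0,[-0.057,0.0195,0],0],[0.0,[-0.076,0.026,0],0],[0.0,[-0.095,0.0325,0],0]]'

```text
t: 10.35
tcp_pos: [0.5411, 0.1586, 0.1426]
orientation: [[-0.946, 0.325, 0.009], [0.325, 0.946, 0.002], [-0.008, 0.005, -1.0]]
wrist_force: [4.9, -1.7, 5.5]
finger_gap: 0.137
gripper_force: 61.1
```

Request:
arm_command --deltas '[[0.0,[-0.015,0.005,0],0],[0.0,[-0.03,0.0105,0],0],[0.0,[-0.042,0.0145,0],0],[0.0,[-0.042,0.0145,0],0],[0.0,[-0.042,0.0145,0],0]]'

```text
t: 10.98
tcp_pos: [0.5196, 0.1659, 0.142]
orientation: [[-0.946, 0.325, 0.007], [0.325, 0.946, 0.002], [-0.006, 0.004, -1.0]]
wrist_force: [4.8, -0.7, 5.2]
finger_gap: 0.133
gripper_force: 62.3
```

```bash
cat > ang.py <<'E'
from h import *
s=manip.get_state(); T=np.array(s["tcp_pos"]); G=T-[0,0,0]+np.array([0,0,manip.tcp_to_grasp]); o=np.array(s["orientation"])
e=-o[:2,0]; e=np.array([*(e/np.linalg.norm(e)),0]); nn=np.array([-e[1],e[0],0])
if e[0]<0: e=-e; nn=-nn
im,d,K,R,t=grab("side"); W=cloud(d,K,R,t); r=W-G
a,b,c=r@e,r@nn,r[...,2]
k=(abs(b)<.012)&(abs(a)<.16)&(c<.07)&(c>-.16)&(W[...,2]>.012)
k=cv2.morphologyEx(k.astype(np.uint8),cv2.MORPH_OPEN,np.ones((3,3)))>0
hsv=cv2.cvtColor(im,cv2.COLOR_RGB2HSV)
P=np.stack([a[k],c[k]],1)*1000
print("n",len(P),"perp mean mm",b[k].mean()*1000,"TCP",T.round(4))
# plane coordinates: print extents; use hull rect after dropping the finger region
kk=~((abs(P[:,0])<16)&(P[:,1]>-25))
rr=cv2.minAreaRect(P[kk].astype(np.float32)); print(rr); print(cv2.boxPoints(rr).round(0).tolist())
v=im.copy(); v[k]=(v[k]*.5+[0,128,0]).astype(np.uint8)
ys,xs=np.nonzero(k); y0,x0=max(ys.min()-40,0),max(xs.min()-50,0)
import sys
cv2.imwrite("pics/"+sys.argv[1],np.hstack([cv2.resize(q[y0:y0+150,x0:x0+150],(390,390),interpolation=2) for q in(im,v)])[...,::-1])
E
python3 ang.py a5.png
```

```text
n 3685 perp mean mm -7.238635069840962 TCP [0.5196 0.1659 0.142 ]
((-33.68916320800781, -85.03938293457031), (264.9081115722656, 152.01405334472656), 27.063514709472656)
[[-186.0, -78.0], [-117.0, -213.0], [119.0, -92.0], [50.0, 43.0]]
```

View pics/a5.png

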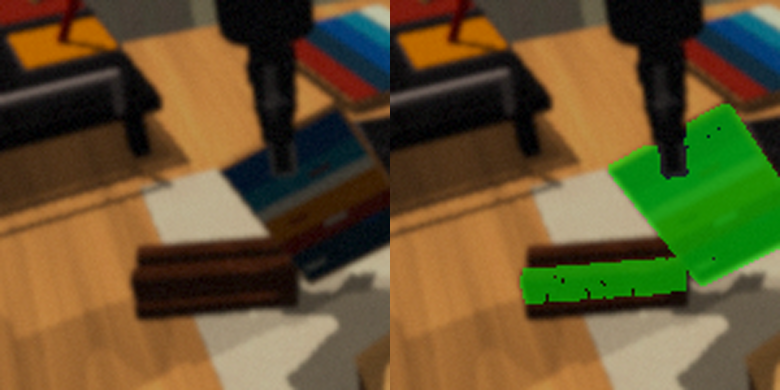

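The panel is tilted about 27°, with its rear corner up. The mask also catches part of the stand at lower left, so I'll leave that out and re-measure after a small extra push.

Request:
arm_command --deltas '[[0.0,[-0.01,0.0035,0],0],[0.0,[-0.01,0.0035,0],0]]'

```text
t: 11.28
tcp_pos: [0.5144, 0.1676, 0.1417]
orientation: [[-0.946, 0.325, 0.007], [0.325, 0.946, 0.002], [-0.006, 0.004, -1.0]]
wrist_force: [4.5, -0.9, 5.0]
finger_gap: 0.131
gripper_force: 62.4
```

```bash
sed -i 's/^import sys/import sys; sys.exit()/; s/kk=~(/kk=(P[:,0]>-75)\&((P[:,0]>8)|(P[:,1]>-85))\&~(/' ang.py; cat >> ang.py <<'E'
E
python3 ang.py
```

```text
n 3683 perp mean mm -7.226386855127791 TCP [0.5144 0.1676 0.1417]
((33.06658935546875, -50.77971649169922), (120.6302719116211, 151.6373291015625), 29.524011611938477)
[[-57.0, -15.0], [18.0, -146.0], [123.0, -87.0], [48.0, 45.0]]
```

Request:
arm_command --deltas '[[0.0,[-0.002,0.001,0],0],[0.0,[0.012,-0.004,0],0],[0.0,[0.012,-0.004,0.1],0],[0.0,[0.012,-0.004,0.2],0],[0.0,[0.012,-0.004,0.3],0],[0.0,[0.012,-0.004,0.4],0],[0.0,[0.0,-0.01,0.48],0],[0.0,[-0.06,-0.1,0.48],0.05],[0.0,[-0.06,-0.2,0.48],0.1],[0.0,[-0.06,-0.3,0.48],0.147],[0.0,[-0.06,-0.4,0.48],0.147],[0.0,[-0.06,-0.5,0.48],0.147],[0.0,[-0.06,-0.545,0.48],0.147],[0.0,[-0.06,-0.545,0.48],0.147],[0.0,[-0.06,-0.545,0.48],0.147]]'

```text
t: 13.2
tcp_pos: [0.4815, -0.105, 0.3791]
orientation: [[-0.994, 0.111, -0.001], [0.111, 0.994, 0.001], [0.001, 0.001, -1.0]]
wrist_force: [1.1, -0.1, -1.0]
finger_gap: 0.131
gripper_force: 61.4
```

```bash
sed -i 's/(P\[:,0\]>-75)&((P\[:,0\]>8)|(P\[:,1\]>-85))&//; s/k=(abs(b)/k=(W[...,2]>.2)\&(abs(b)/' ang.py; sed -i 's/import sys; sys.exit()/import sys/' ang.py; python3 ang.py a6.png; python3 -c "
from h import *
o=np.array(manip.get_state()['orientation']);print(np.degrees(np.arctan2(o[1,1],o[0,1])),o[:,2])"
```

```text
n 8680 perp mean mm -7.385041735613113 TCP [ 0.4815 -0.105   0.3791]
((20.022174835205078, -28.217300415039062), (120.28020477294922, 203.68775939941406), 28.991680145263672)
[[-82.0, 32.0], [17.0, -146.0], [122.0, -88.0], [23.0, 90.0]]
83.67995766800595 [-8.25908257e-04  6.34264977e-04 -9.99999458e-01]
```

View pics/a6.png

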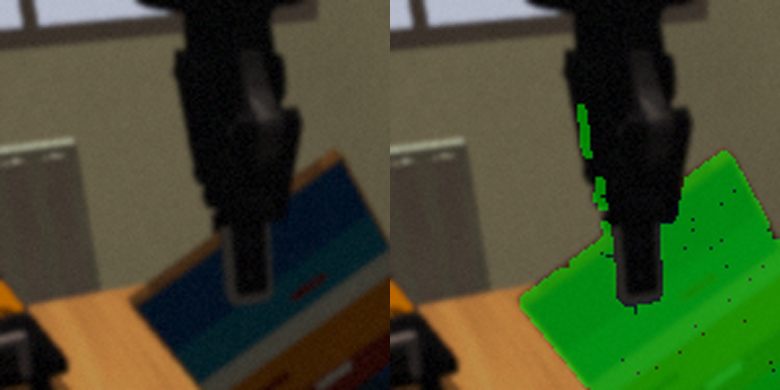

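The panel is held at 29° with the foot centre at (70,-117) mm from the grasp. Next I go to 30 mm above the slot mouth and check from there.

Request:
arm_command --deltas '[[0.0,[0.031,0.002,-0.08],-0.002],[0.0,[0.031,0.002,-0.16],-0.002],[0.0,[0.031,0.002,-0.22],-0.002],[0.0,[0.031,0.002,-0.26],-0.002],[0.0,[0.031,0.002,-0.28],-0.002],[0.0,[0.031,0.002,-0.28],-0.002],[0.0,[0.031,0.002,-0.28],-0.002]]'

```text
t: 14.12
tcp_pos: [0.4982, -0.1046, 0.2402]
orientation: [[-0.994, 0.113, 0.001], [0.113, 0.994, -0.0], [-0.001, -0.0, -1.0]]
wrist_force: [0.9, -0.6, -1.4]
finger_gap: 0.135
gripper_force: 61.4
```

```bash
python3 - <<'E'
from b import *
s=manip.get_state(); G=np.array(s["tcp_pos"])+[0,0,.0187]; print("G",G.round(4),"want .4968 -.1042 .2575")
im,d,K,R,t=grab("side"); W=cloud(d,K,R,t)
x,y,z=[((W-O)@a)*1000 for a in(bx,by,n)]
k=(abs(y)<20)&(abs(x)<75)&(z>20)&(z<130)&(z<150)
P=np.stack([x[k],z[k]],1); print(len(P),"face y",np.median(y[k]))
h=cv2.convexHull(P.astype(np.float32))[:,0]; 
lo=[]
for xc in range(-55,56,10):
    q=P[abs(P[:,0]-xc)<3]; lo.append((xc,q[:,1].min() if len(q) else np.nan))
print("foot z vs x",[(a,round(float(b),1)) for a,b in lo]); 
for zc in(60,75,90):
    q=P[abs(P[:,1]-zc)<3]; print("zc",zc,"x range",q[:,0].min().round(1),q[:,0].max().round(1))
# slot in side view: points below the bed surface
k=(z<-6)&(z>-75)&(abs(x)<70)&(abs(y)<12); print("in-slot pts",k.sum(), np.percentile(y[k],[2,98]) if k.any() else "", np.percentile(x[k],[1,99]) if k.any() else "")
cv2.imwrite("pics/s7.png",cv2.resize(im[100:330,180:400],None,fx=2.5,fy=2.5,interpolation=2)[...,::-1])
E
```

```text
O [ 0.5805 -0.1137  0.1146] should be z .115
G [ 0.4982 -0.1046  0.2589] want .4968 -.1042 .2575
3249 face y -8.006325304784108
foot z vs x [(-55, 31.8), (-45, 32.7), (-35, 30.8), (-25, 31.7), (-15, 30.4), (-5, 32.4), (5, 31.8), (15, 31.5), (25, 31.2), (35, 32.6), (45, 30.7), (55, 30.7)]
zc 60 x range -56.8 62.6
zc 75 x range -56.8 62.4
zc 90 x range -55.7 63.0
in-slot pts 435 [3.94123649 7.82986986] [-62.87228435  61.278187  ]
```

View pics/s7.png

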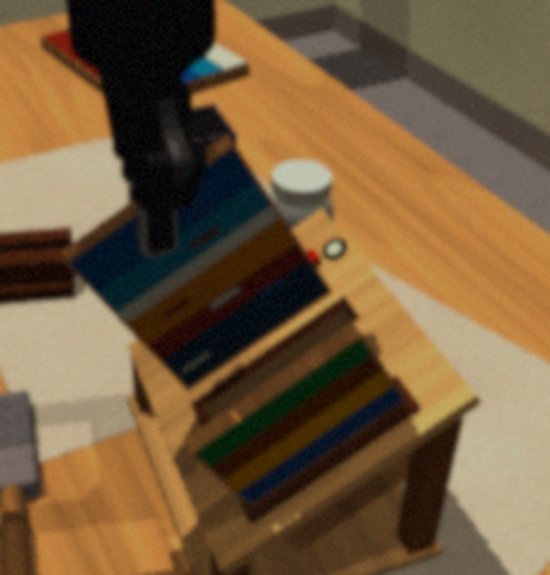

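The panel hangs parallel to the bed over the slot, with its foot edge running from (190,385) to (325,295). The red nose tip is still at the mark, about (312,257). Before inserting I'll check the side camera's lateral bias against the fixed panel.

```bash
python3 - <<'E'
from b import *
for nm in("side","top"):
    im,d,K,R,t=grab(nm); W=cloud(d,K,R,t)
    x,y,z=[((W-O)@a)*1000 for a in(bx,by,n)]
    f=(abs(y+85)<12)&(abs(x)<55)&(z>15)&(z<72)
    g=(abs(y)<14)&(abs(x)<55)&(z>45)&(z<110)
    print(nm,"fixed face",f.sum(),np.percentile(y[f],[5,50,95]).round(1),"held",g.sum(),np.percentile(y[g],[5,50,95]).round(1))
    tf=(abs(y+85)<14)&(abs(x)<55)&(z>76)&(z<88); tg=(abs(y)<14)&(x>10)&(x<58)&(z>172)&(z<190)
    for q in(tf,tg): print("  top edge",q.sum(),np.percentile(y[q],[3,50,97]).round(1) if q.any() else "", np.median(z[q]).round(1) if q.any() else "")
    bed=(abs(x)<90)&(y>15)&(y<40)&(abs(z)<8); print("  bed z",np.median(z[bed]))
E
```

```text
O [ 0.5805 -0.1137  0.1146] should be z .115
side fixed face 1735 [-93.7 -92.8 -91.8] held 1936 [-9.3 -8.1 -7.1]
  top edge 658 [-93.6 -88.4 -81. ] 80.0
  top edge 86 [-9.3 -7.7  3. ] 178.4
  bed z 0.21257419961389243
top fixed face 150 [-79.2 -78.5 -77.9] held 390 [5.5 5.9 6.4]
  top edge 55 [-90.9 -85.  -78.5] 79.8
  top edge 72 [-3.2  3.6  6.2] 179.2
  bed z 0.03735332057322548
```

Request:
arm_command --deltas '[[0.0,[-0.004,0.001,-0.002],0],[0.0,[-0.004,0.001,-0.002],0],[0.0,[0.006,0.0,-0.019],0],[0.0,[0.016,-0.001,-0.037],0],[0.0,[0.021,-0.002,-0.045],0],[0.0,[0.026,-0.002,-0.054],0],[0.0,[0.031,-0.003,-0.063],0],[0.0,[0.036,-0.0035,-0.071],0],[0.0,[0.036,-0.0035,-0.071],0]]'

```text
t: 15.4
tcp_pos: [0.5155, -0.1064, 0.2035]
orientation: [[-0.994, 0.114, -0.0], [0.114, 0.994, 0.0], [0.0, 0.0, -1.0]]
wrist_force: [-0.2, -0.7, -1.7]
finger_gap: 0.136
gripper_force: 61.4
```

```bash
cat > chk.py <<'E'
from b import *
s=manip.get_state(); G=np.array(s["tcp_pos"])+[0,0,.0187]; print("G bed",[(round(float((G-O)@a)*1000,1)) for a in(bx,by,n)],"F",np.round(s["wrist_force"],1),"M",np.round(s["torque"],2),"t",s["t"])
im,d,K,R,t=grab("side"); W=cloud(d,K,R,t)
x,y,z=[((W-O)@a)*1000 for a in(bx,by,n)]
k=(abs(y)<20)&(abs(x)<75)&(z>12)&(z<170)
P=np.stack([x[k],z[k]],1); print("face y",np.median(y[k])+1.8)
for zc in(25,40,60,75):
    q=P[abs(P[:,1]-zc)<3]; print("zc",zc,"x range",q[:,0].min().round(1),q[:,0].max().round(1))
top=[(xc,round(float(P[abs(P[:,0]-xc)<3][:,1].max()),1)) for xc in(-45,-35,20,30,40,50)]; print("top",top)
E
python3 chk.py
```

```text
O [ 0.5805 -0.1137  0.1146] should be z .115
G bed [-2.7, -0.1, 125.9] F [-0.2 -0.7 -1.7] M [-0.01  0.08 -0.02] t 15.4
face y -6.138013300119678
zc 25 x range -59.5 58.8
zc 40 x range -58.9 58.5
zc 60 x range -59.5 59.4
zc 75 x range -59.1 60.1
top [(-45, 142.0), (-35, 142.3), (20, 169.5), (30, 126.4), (40, 133.2), (50, 140.3)]
```

Request:
arm_command --deltas '[[0.0,[0.007,-0.001,-0.012],0],[0.0,[0.014,-0.0015,-0.024],0],[0.0,[0.021,-0.0025,-0.036],0],[0.0,[0.028,-0.003,-0.048],0],[0.0,[0.035,-0.004,-0.06],0],[0.0,[0.042,-0.005,-0.073],0],[0.0,[0.049,-0.0055,-0.085],0],[0.0,[0.052,-0.006,-0.091],0],[0.0,[0.052,-0.006,-0.091],0]]'

```text
t: 16.58
tcp_pos: [0.5415, -0.1094, 0.1581]
orientation: [[-0.994, 0.114, -0.0], [0.114, 0.994, 0.0], [0.0, 0.0, -1.0]]
wrist_force: [0.1, 0.4, -1.5]
finger_gap: 0.133
gripper_force: 61.4
```

```bash
python3 chk.py
```

```text
O [ 0.5805 -0.1137  0.1146] should be z .115
G bed [-2.8, -0.2, 73.5] F [ 0.1  0.4 -1.5] M [0.01 0.06 0.  ] t 16.575
face y -6.086896602320288
zc 25 x range -59.7 59.2
zc 40 x range -59.8 59.9
zc 60 x range -58.2 59.8
zc 75 x range -58.2 60.1
top [(-45, 89.7), (-35, 89.3), (20, 156.9), (30, 158.3), (40, 88.0), (50, 88.2)]
```

Request:
arm_command --deltas '[[0.0,[0.002,0,-0.0035],0],[0.0,[0.004,-0.0005,-0.007],0],[0.0,[0.006,-0.0005,-0.0105],0],[0.0,[0.008,-0.001,-0.014],0],[0.0,[0.009,-0.001,-0.0157],0],[0.0,[0.01,-0.001,-0.0174],0],[0.0,[0.01,-0.001,-0.0174],0]]'

```text
t: 17.5
tcp_pos: [0.5437, -0.1096, 0.1505]
orientation: [[-0.994, 0.114, -0.006], [0.114, 0.994, 0.001], [0.006, 0.0, -1.0]]
wrist_force: [-16.2, 1.6, 18.3]
finger_gap: 0.129
gripper_force: 64.8
```

```bash
python3 chk.py
```

```text
O [ 0.5805 -0.1137  0.1146] should be z .115
G bed [-4.7, -0.0, 65.8] F [-16.2   1.6  18.3] M [0.19 1.81 0.04] t 17.5
face y -5.917033849162353
zc 25 x range -60.7 58.8
zc 40 x range -60.7 58.5
zc 60 x range -60.7 58.5
zc 75 x range -61.0 58.8
top [(-45, 81.9), (-35, 81.4), (20, 151.6), (30, 153.0), (40, 81.7), (50, 82.5)]
```

Request:
arm_command --deltas '[[0.0,[0.002,0,-0.0035],0],[0.0,[0.002,0,-0.0035],0],[0.0,[-0.001,0,0.001],0],[0.0,[-0.002,0,0.0025],0],[0.15,[-0.002,0,0.0025],0],[0.2,[-0.002,0,0.0025],0],[0.3,[-0.002,0,0.0025],0],[0.4,[-0.002,0,0.0025],0],[0.4,[-0.002,0,0.0025],0],[0.4,[-0.002,0,0.05],0],[0.4,[-0.002,0,0.15],0],[0.4,[-0.002,0,0.25],0],[0.4,[-0.1,0,0.35],0],[0.4,[-0.3,0,0.35],0],[0.4,[-0.3,0,0.35],0],[0.4,[-0.3,0,0.35],0]]'

```text
t: 19.55
tcp_pos: [0.3941, -0.1097, 0.325]
orientation: [[-0.993, 0.115, 0.0], [0.115, 0.993, -0.0], [-0.0, -0.0, -1.0]]
wrist_force: [0.5, 0.5, 0.0]
finger_gap: 0.401
gripper_force: 0.0
```

```bash
python3 chk.py; python3 - <<'E'
from b import *
im,d,K,R,t=grab("side"); W=cloud(d,K,R,t)
x,y,z=[((W-O)@a)*1000 for a in(bx,by,n)]
for y0 in(0,-85):
    k=(y-y0<2)&(y-y0>-10)&(abs(x)<58)&(z>15)&(z<95)
    print(y0,[round(float(np.percentile(z[k&(abs(x-c)<4)],97)),1) for c in(-50,-25,0,25,50)])
cv2.imwrite("pics/s8.png",np.hstack([cv2.resize(im[100:330,180:400],(390,400),interpolation=2),cv2.resize(grab("top")[0][90:290,100:420],(400,400))])[...,::-1])
E
```

```text
O [ 0.5805 -0.1137  0.1146] should be z .115
G bed [-46.0, -17.1, 291.3] F [0.5 0.5 0. ] M [0.03 0.   0.02] t 19.55
face y -6.251131452696401
zc 25 x range -61.9 56.8
zc 40 x range -61.9 57.2
zc 60 x range -61.6 57.1
zc 75 x range -61.5 56.9
top [(-45, 80.9), (-35, 81.3), (20, 81.8), (30, 81.4), (40, 81.4), (50, 82.4)]
O [ 0.5805 -0.1137  0.1146] should be z .115
0 [81.0, 80.9, 81.0, 80.9, 81.0]
-85 [80.7, 80.8, 81.0, 80.7, 80.8]
```

View pics/s8.png

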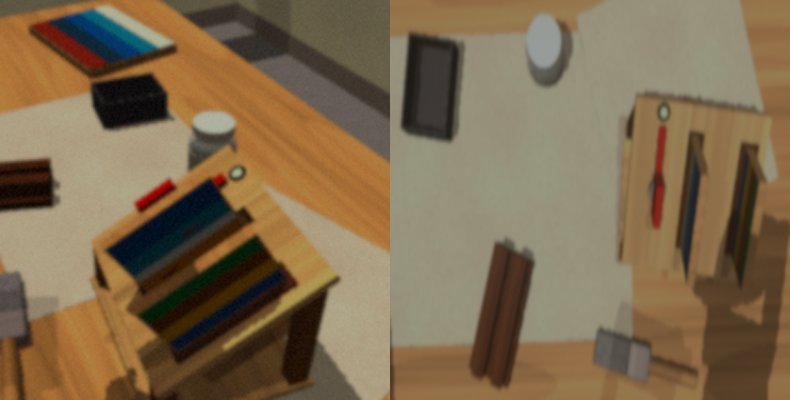

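The panel stands level with the fixed one, at about 81 mm in the same view. The catch, at (658,175), points at the mark at (664,112), and the bystanders are where they were. Handing in now.

```bash
python3 -c "
from station import manip
print(manip.sign_off())"
```

```text
the job is handed in; nothing more can be done
None
```

The job is handed in: the catch points at the white mark, the panel sits fully home in the slot level with the fixed one, and the jar, tin and brush look unmoved, at about 20 s of the 61 s allowed.

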